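# Open the sprung lid of the cuvette reader

### The job

Open the sample lid of the cuvette reader that has the orange release tab: press the tab down until the lid springs up by itself, then gently push the lid back with the fingertips until it rests fully open, and move clear. Nothing is to be gripped or picked up; leave the reader with the blue tab shut and the things around undisturbed.

Things in the scene. Friction and masses are not known exactly. Their poses are not given: they have to be found in the camera images.
- orange_reader: Small white cuvette reader with its release tab orange and a orange stripe along its front face, fixed to the worktop; 175 mm long (x) x 110 mm wide (y). Origin on the worktop under the lid-and-deck housing (housing spans x -102 to +75, y -55 to +55 mm); its own x axis points from the tab (front) to the lid hinge (back), z up. Low front deck 38 mm high (x -102 to -42); rim of the sample well 58 mm high behind it; closed lid top at 64 mm.
- orange_tab_top (a point): Centre of the top of the orange tab's finger pad (30 mm in x, 36 in y, 8 thick; front end tilted up 0.2 rad at rest), 66 mm above the worktop at x -87, y 0 mm of the reader's frame; moves with the tab. Pressed down it rocks about a y axis 41 mm further back and 24 mm lower. Takes 1 N to start, 3 to 4 N when the latch lets go 10 to 11 mm down, 5 N at the bottom, 15 mm down (hard stop). Deck 38 mm high below.
- orange_tab (a joint): Rocker of the release tab, rad: 0 at rest, 0.40 fully pressed; springs back when let go. The latch lets go at about 0.25.
- orange_lid_hinge (a point): Point on the lid's hinge axis (along the reader's y) at mid-width: x +50, y 0, z 61 mm of the reader's frame. Does not move when the lid does.
- orange_lid_edge (a point): Tip of the catch tongue (30 mm wide, 3 mm thick) at the middle of the lid's free front edge, 96 mm from the hinge axis; moves with the lid. The white lid plate itself (106 mm wide, 6 mm thick) reaches to 89 mm from the hinge axis.
- orange_lid (a joint): Angle of the lid, rad: 0 shut and latched; a spring pin lifts it by itself, softly, within about 1 s to about 0.97 when the tab is pressed, and it rests there; from there it swings freely (light, damped: about 0.5 N at its edge) up and back; past upright (1.57) it leans back by its own weight to the stop at 1.95, fully open, and stays there; let go before upright it sinks back to about 0.97.
- blue_reader: Small white cuvette reader with its release tab blue and a blue stripe along its front face, fixed to the worktop; 175 mm long (x) x 110 mm wide (y). Origin on the worktop under the lid-and-deck housing (housing spans x -102 to +75, y -55 to +55 mm); its own x axis points from the tab (front) to the lid hinge (back), z up. Low front deck 38 mm high (x -102 to -42); rim of the sample well 58 mm high behind it; closed lid top at 64 mm.
- blue_tab_top (a point): Centre of the top of the blue tab's finger pad (30 mm in x, 36 in y, 8 thick; front end tilted up 0.2 rad at rest), 66 mm above the worktop at x -87, y 0 mm of the reader's frame; moves with the tab. Pressed down it rocks about a y axis 41 mm further back and 24 mm lower. Takes 1 N to start, 3 to 4 N when the latch lets go 10 to 11 mm down, 5 N at the bottom, 15 mm down (hard stop). Deck 38 mm high below.
- blue_tab (a joint): Rocker of the release tab, rad: 0 at rest, 0.40 fully pressed; springs back when let go. The latch lets go at about 0.25.
- blue_lid_hinge (a point): Point on the lid's hinge axis (along the reader's y) at mid-width: x +50, y 0, z 61 mm of the reader's frame. Does not move when the lid does.
- blue_lid_edge (a point): Tip of the catch tongue (30 mm wide, 3 mm thick) at the middle of the lid's free front edge, 96 mm from the hinge axis; moves with the lid. The white lid plate itself (106 mm wide, 6 mm thick) reaches to 89 mm from the hinge axis.
- blue_lid (a joint): Angle of the lid, rad: 0 shut and latched; a spring pin lifts it by itself, softly, within about 1 s to about 0.97 when the tab is pressed, and it rests there; from there it swings freely (light, damped: about 0.5 N at its edge) up and back; past upright (1.57) it leans back by its own weight to the stop at 1.95, fully open, and stays there; let go before upright it sinks back to about 0.97.
- beaker: Loose bystander: small clear glass beaker, 46 mm across, 59 mm tall, between the readers; origin at the centre of its underside. To be left alone.
- marker: Loose bystander: white felt marker with black cap, 16 x 128 x 18 mm, lying on the worktop (long side along its own y); origin at the centre of its underside. To be left alone.
- jar: Loose bystander: sample cup with red lid, 56 mm across, 60 mm tall; origin at the centre of its underside. To be left alone.
- flask: Loose bystander: conical glass flask, 66 mm across, 116 mm tall; origin at the centre of its underside. To be left alone.
- buffer: Loose bystander: white bottle with green cap, 42 mm across, 80 mm tall; origin at the centre of its underside. To be left alone.
- bench_timer: Loose bystander: white countdown timer, 34 x 62 x 40 mm; origin at the centre of its underside. To be left alone.
Things that resemble listed ones, but are neither listed nor needed, are in the scene too. Leave any purple look-alike of the blue_reader alone.

How it is judged:
On the way, in this order (a step that is already met when the one before it is completed fails the run):
1. the fingers press the orange tab down (value of joint orange_tab above 0.1 rad and contact force between the fingers and orange_tab above 0.5 N).
2. the lid of the orange-tab reader has sprung up by itself, untouched by the robot (value of joint orange_lid between 0.7 and 1.15 rad and contact force between each of the fingers, the arm and orange_lid below 0.1 N), for 0.1 s.
3. the fingers push the lid back past upright (value of joint orange_lid above 1.5 rad and contact force between the fingers and orange_lid above 0.05 N).
At the end, for the whole second after the job is handed in: The lid of the reader with the orange tab rests fully open (over 1.8 rad, stop at 1.95), its tab has sprung back (under 0.05 rad), and the blue-tab reader's lid is shut (value of joint orange_lid above 1.8 rad and velocity of joint orange_lid between -0.1 and 0.1 rad/s and value of joint each of orange_tab, blue_lid, blue_tab below 0.05 rad); the robot touches nothing.
It fails at once if the reader with the blue tab is opened or its tab is pressed (value of joint any of blue_lid, blue_tab above 0.1 rad).
It fails at once if the lid is forced or squeezed (over 25 N) (contact force between any of the fingers, the arm and orange_lid above 25 N).
It fails at once if a loose thing nearby is moved more than 20 mm or lifted (distance of any of beaker, marker, jar, flask, buffer, bench_timer from where it was at the start of the episode above 0.02 m).
It also fails if it takes over 48 s, if anything falls off the work surface, if the arm or the gripper's body presses on something with over 40 N, if the wrist force passes 120 N, or if a joint passes its speed limit or range.

### The arm

A 7-joint arm with a two-finger parallel gripper is mounted at the origin on a cart in front of the work surface, level with it; the furniture and walls round the work are solid. World frame = base frame: x ahead of the robot, y to its left, z up, the work surface at z = 0. Lengths are in m, angles in rad, forces in N, time in s.
With the tool pointing down it reaches from about 0.35 to 0.9 m from the base axis. Payload 19.9 kg.
Tool frame: the origin (TCP) lies at the very end of the fingers, on their centre line; the grasp point (between the pads) lies 19 mm behind it; z points along the fingers, y is the line along which they close (so a half turn about z gives the same grasp; the last joint's range is limited). The gripper opens to 94 mm and grips with 3 to 60 N. Pads are 16 mm wide; open, the fingers measure 119 mm over their backs; the gripper's body (75 mm by 177 mm) begins 78 mm behind the grasp point.
Start: joints at [1.202, 0.417, -0.01, 1.614, 0.005, 1.111, -0.053], TCP at [0.201, -0.592, 0.178] pointing down, gripper open.
Joint ranges: [-2.81, 2.81], [-0.39, 2.02], [-1.27, 1.25], [0.06, 2.57], [-1.19, 4.33], [0.19, 2], [-2.82, 2.82]. Speed limits (rad/s): [1.89, 1.89, 2.39, 2.39, 3.01, 3.01, 3.01].

### API

Orientations are given as a rotation vector (axis times angle).
In Python, from rig import status, capture, calibration, manip gives the robot as it stands.
- The arm moves only by the tool arm_command, never from a script. Its argument "moves" is a list of rows, each a list of 5 numbers: the shift along the tool's x, y, z as a fraction of full scale, then the turn about the tool's z as a fraction of full scale, then the gripper's target within -1 to 1 (shut at 1, half-way at 0, fully open at -1). A call has exactly 10 rows; each row is the pose to reach, as a shift and turn from the pose commanded when the call began, along the tool's axes at that moment; what a row does not reach only later rows make up. Full scale, the value 1, is 0.5 m for a shift and 45 degrees for a turn. A row lasts 1/10 s, in which the tool goes at most 50 mm and 8.59 degrees, less where a joint would pass 70% of its speed; a pose out of reach is approached as far as the arm can. A call with a number of a shift or a turn outside -1 to 1 is refused whole. A call with a gripper value outside its range is refused whole. The fingers move at their own pace and stop on an object; "newtons" is the grip in N (left out, the last holds). Time passes only in rows, so rows that repeat a pose let the fingers close, or fill a call up. It gives the time, the measured TCP pose, the force, the opening and the grip force at its end, in the units of the state.
- status.state(): the state, without advancing time (a new reading comes with each control period).
- capture(name): name is "scene" or "top" or "wrist"; returns the picture (400x640x3 uint8, red, green, blue); there is no depth.
- calibration(name): a dict with "camera_matrix" (3x3 intrinsics, pixels), "R" (3x3) and "t" (3): a world point X has camera coordinates R X + t. Camera axes: x right, y down, z forward; pixel columns grow to the right and rows downward; lengths in m; the calibration is good to about 2 mm. A picture is of the moment at which its call begins: read the wrist's pose just before it. calibration takes no time and is no camera call; for the wrist camera it gives the pose at the moment of the call.
- manip.job_done(): hands the job in; it is judged then, once.
The state is a dict: "clock": time; "q": joint angles; "qvel": joint speeds; "joint_efforts": joint torques, N m; "eef_pos": TCP position; "tool_rot": TCP orientation; "ft_force": force on the tool from outside, world axes, zero at the start; "wrist_torque": the same for the moment, N m; "width": opening from 0.0 (shut) to 1.0 (fully open); "gripper_force": force on a finger pad.
Only numpy, scipy, OpenCV 4.12 (cv2) and the standard library are available. Lean on these libraries where they do the work, as an engineer would, in place of code of your own. Each camera call takes 0.05 s, during which the arm holds its last target. There are 200 camera calls.

## Working session

There is one attempt and no reset: what is moved stays moved. The work goes in short steps, Python scripts to look and compute and a tool call to move; the robot and the scene stay as the last step left them, time stands still between calls to the robot, and variables do not carry over. Pictures are saved under pics/ and viewed, at most 10 in all, crops included, and the job is handed in when it is done.

Besides the shell and the picture viewer there is one more tool, called after "Request:" as name(argument=value, ...) on one line, values as JSON. arm_command: Moves the arm, as the interface text tells. Its arguments: {"type":"object","properties":{"moves":{"type":"array","items":{"type":"array","items":{"type":"number","minimum":-1,"maximum":1}}},"newtons":{"type":"number"}},"required":["moves"]}

```bash
mkdir -p pics; python3 - <<'E'
from rig import status,capture,calibration
import cv2
for n in("scene","top"):
    im=capture(n); cv2.imwrite(f"pics/{n}0.png",im[:,:,::-1])
    c=calibration(n); print(n,c)
s=status.state();print(s)
E
```

```text
scene {'camera_matrix': array([[436.49827363,   0.        , 320.60440802],
       [  0.        , 436.49827363, 208.86365266],
       [  0.        ,   0.        ,   1.        ]]), 'R': array([[-0.82107178, -0.57077036,  0.0078948 ],
       [-0.39888477,  0.56380561, -0.72319719],
       [ 0.40832839, -0.59694592, -0.69059648]]), 't': array([0.32245472, 0.33058113, 1.32169473])}
top {'camera_matrix': array([[490.19499317,   0.        , 318.96922275],
       [  0.        , 490.19499317, 206.11573653],
       [  0.        ,   0.        ,   1.        ]]), 'R': array([[-0.06199782, -0.99805907,  0.0058615 ],
       [-0.835226  ,  0.04866602, -0.54774916],
       [ 0.54640076, -0.03885493, -0.83662208]]), 't': array([-0.11887197,  0.41931892,  1.99528443])}
{'clock': 0.1, 'q': array([ 1.2024571 ,  0.41793177, -0.01030998,  1.61409729,  0.00468721,
        1.11068748, -0.05300618]), 'qvel': array([ 0.00151725, -0.00026351, -0.00091085, -0.00085357, -0.0019529 ,
       -0.00140185,  0.00127244]), 'joint_efforts': array([ 1.46623126e-03, -8.52577472e+01,  6.39916230e-01, -4.26694715e+01,
       -4.88790579e-02,  1.63496495e-02, -6.42334817e-05]), 'eef_pos': array([ 0.20053653, -0.59157288,  0.17748392]), 'tool_rot': array([-3.09867855e+00, -5.10945239e-01,  3.90806992e-04]), 'ft_force': array([ 0.69043621,  0.43872885, -0.30294995]), 'wrist_torque': array([ 0.00043386, -0.01654413,  0.00478318]), 'gripper_force': 0.0, 'width': 1.002051910061265}
```

View pics/scene0.png

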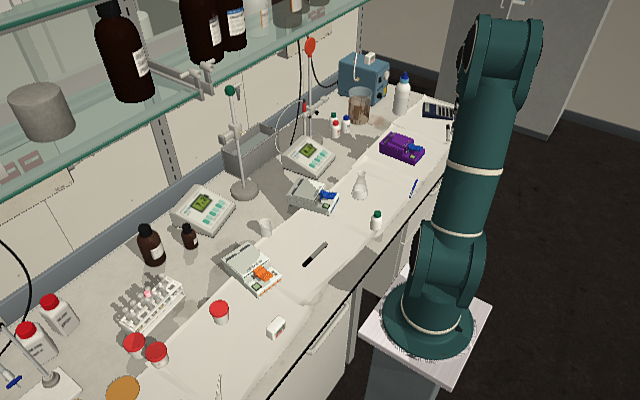

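View pics/top0.png

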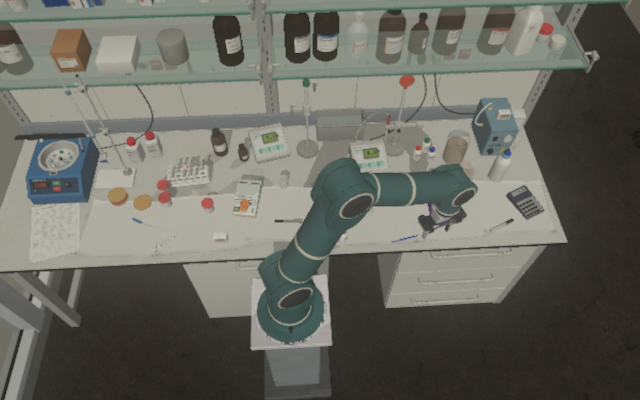

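Candidates: orange reader tab at scene (264,272) / top (245,204). The others are the blue reader tab at scene (327,196), the purple look-alike at scene (402,148), and the orange-brown caps at scene (123,388) / top (118,196) and (142,202). By the description I choose the first; next I measure it and check it in a crop.

```bash
cat > h.py <<'E'
import numpy as np
from rig import calibration
def ray(n,px,z,c=None):
    c=c or calibration(n); R,t,K=map(np.array,(c["R"],c["t"],c["camera_matrix"]))
    o=-R.T@t; d=R.T@np.linalg.solve(K,[px[0],px[1],1.]); return o+d*(z-o[2])/d[2]
E
python3 - <<'E'
import cv2,numpy as np
from h import ray
out=[]
for n,(x0,y0,x1,y1) in(("scene",(210,225,300,310)),("top",(220,165,280,230))):
    im=cv2.imread(f"pics/{n}0.png"); h=cv2.cvtColor(im,cv2.COLOR_BGR2HSV)
    m=cv2.inRange(h,(5,150,120),(18,255,255)); k,l,s,c=cv2.connectedComponentsWithStats(m)
    for i in range(1,k):
        if s[i,4]>5: print(n,s[i],c[i],ray(n,c[i],.064))
    out.append(cv2.resize(im[y0:y1,x0:x1],(400,400),interpolation=cv2.INTER_CUBIC))
cv2.imwrite("pics/c1.png",np.hstack(out))
E
```

```text
scene [291   0   1   8   8] [291.    3.5] [ 1.8726078  -1.76044309  0.064     ]
scene [261  18   1   6   6] [261.   20.5] [ 1.83708871 -1.3928684   0.064     ]
scene [305  37  10  20 149] [309.58389262  45.97986577] [ 1.34696685 -1.25777395  0.064     ]
scene [253 265  20  17 173] [262.2716763  273.23121387] [0.48126682 0.19182262 0.064     ]
scene [272 279   9   7  10] [275.7 282.4] [0.42490077 0.19512769 0.064     ]
scene [260 287  11   9  12] [265.33333333 290.41666667] [0.431629   0.23615409 0.064     ]
scene [106 376  34  24 635] [123.09606299 389.06141732] [0.52947781 0.67083924 0.064     ]
top [400  76  14  12 108] [406.49074074  80.40740741] [ 1.23200729 -0.66768377  0.064     ]
top [242 200   6  10  40] [244.375 203.875] [0.48296648 0.18645668 0.064     ]
```

View pics/c1.png

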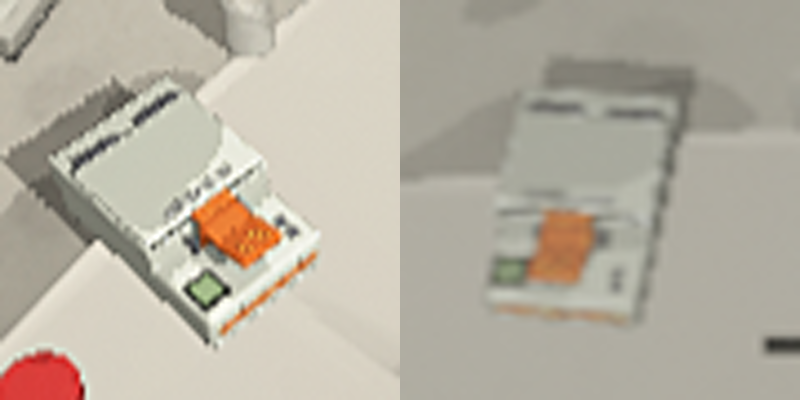

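The crop shows the orange tab and the orange front stripe, so the choice is confirmed. The lid's corners in the scene crop are at (52,157), (170,80), (267,162) and (148,245). Next: yaw.

```bash
python3 - <<'E'
from h import *
f=lambda p:(210+p[0]*90/400,225+p[1]*85/400)
P=[ray("scene",f(p),.064)[:2] for p in((52,157),(170,80),(267,162),(148,245))]
g=lambda p:(220+(p[0]-400)*60/400,165+p[1]*65/400)
Q=[ray("top",g(p),.064)[:2] for p in((520,92),(682,97),(655,215),(497,208))]
for c in(P,Q):
    c=np.array(c);print(c.round(3).tolist());
    d=c[0]+c[1]-c[2]-c[3];w=c[0]-c[1]+c[3]-c[2];print("yaw",np.arctan2(d[1],d[0]),np.arctan2(-w[0],w[1]),np.linalg.norm(d)/2,np.linalg.norm(w)/2)
fr=[ray("top",g(p),.03)[:2] for p in((495,307),(635,322))];print(fr)
E
```

```text
[[0.627, 0.221], [0.604, 0.119], [0.497, 0.135], [0.519, 0.237]]
yaw -0.14856933069900016 -0.2169406783828386 0.10832708484716963 0.10446563285613109
[[0.618, 0.219], [0.607, 0.106], [0.501, 0.125], [0.513, 0.231]]
yaw -0.14427884739643812 -0.10716603088046915 0.10658662403963413 0.11016335520898396
[array([0.44880623, 0.23524042]), array([0.43034711, 0.14085034])]
```

Request:
arm_command(moves=[[0,0,-0.08,0,1],[0.06,-0.08,-0.1,0,1],[0.13,-0.17,-0.1,0,1],[0.19,-0.25,-0.1,0,1],[0.25,-0.33,-0.1,0,1],[0.31,-0.41,-0.1,0,1],[0.37,-0.49,-0.1,0,1],[0.43,-0.57,-0.1,0,1],[0.49,-0.65,-0.1,0,1],[0.5,-0.66,-0.1,0,1]], newtons=10)

```text
clock: 1.1
eef_pos: [0.3323, -0.1952, 0.2282]
tool_rot: [3.098, 0.518, -0.0]
ft_force: [0.1, -1.4, 0.4]
width: 0.189
gripper_force: 0.0
```

Request:
arm_command(moves=[[0.06,-0.08,0,0.07,1],[0.12,-0.16,0,0.15,1],[0.18,-0.24,0,0.23,1],[0.24,-0.32,0,0.3,1],[0.3,-0.4,0,0.38,1],[0.36,-0.48,0,0.45,1],[0.42,-0.56,0,0.53,1],[0.46,-0.62,0,0.6,1],[0.478,-0.645,0,0.614,1],[0.478,-0.645,0,0.614,1]])

```text
clock: 2.1
eef_pos: [0.454, 0.1852, 0.2277]
tool_rot: [-3.131, 0.239, 0.002]
ft_force: [-0.6, 0.3, -0.1]
width: 0.006
gripper_force: 0.0
```

```bash
python3 - <<'E'
from rig import capture,status
from h import *
import cv2
s=status.state();c=calibration("wrist");im=capture("wrist")[:,:,::-1].copy()
cv2.imwrite("pics/w1.png",im);print(s["eef_pos"],s["tool_rot"],s["q"].round(2),s["width"])
m=cv2.inRange(cv2.cvtColor(im,cv2.COLOR_BGR2HSV),(5,150,100),(18,255,255));k,l,st,ce=cv2.connectedComponentsWithStats(m)
for i in range(1,k):
    if st[i,4]>50:print(st[i],ce[i],ray("wrist",ce[i],.064,c))
np.save("w1.npy",c,allow_pickle=True)
E
```

```text
[0.45398799 0.18517297 0.22765067] [-3.13129595e+00  2.39161960e-01  2.14598629e-03] [ 0.3   0.2  -0.84  1.86  0.16  1.16 -2.32] 0.006373913677610909
[   0  132   29   51 1024] [ 10.36914062 159.20019531] [0.55243948 0.58918489 0.064     ]
[302 145  24  42 979] [313.69969356 165.81716037] [0.48141966 0.19077568 0.064     ]
```

View pics/w1.png

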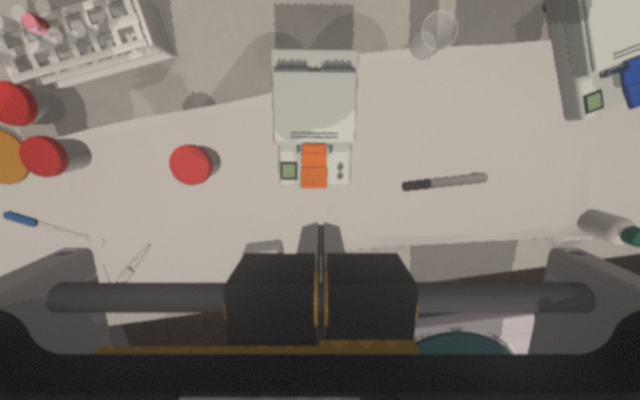

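The wrist view shows the reader squared to the tool: tab pad at about (314,177), lid front corners (274,141) and (355,142), lid back corners (273,52) and (358,52).

```bash
python3 - <<'E'
from h import *
c=np.load("w1.npy",allow_pickle=True).item()
for n,p,z in(("pad",(314,177),.066),("padfront",(314,187),.069),("tabback",(314,144),.06),("lfl",(274,141),.064),("lfr",(355,142),.064),("bl",(273,52),.064),("br",(358,52),.064),("dl",(279,184),.038),("dr",(350,184),.038)):print(n,ray("wrist",p,z,c)[:2].round(4))
from scipy.spatial.transform import Rotation as R
from rig import status
print(R.from_rotvec(status.state()["tool_rot"]).as_matrix().round(3))
E
```

```text
pad [0.4667 0.1927]
padfront [0.4537 0.1947]
tabback [0.5096 0.1859]
lfl [0.5216 0.2371]
lfr [0.5039 0.1321]
bl [0.6262 0.2177]
br [0.6102 0.1151]
dl [0.4601 0.2461]
dr [0.4442 0.1438]
[[ 0.988 -0.153 -0.001]
 [-0.153 -0.988  0.001]
 [-0.001 -0.    -1.   ]]
```

Request:
arm_command(moves=[[0.018,-0.018,0.06,0,1],[0.018,-0.018,0.14,0,1],[0.018,-0.018,0.22,0,1],[0.018,-0.018,0.28,0,1],[0.018,-0.018,0.3,0,1],[0.018,-0.018,0.312,0,1],[0.018,-0.018,0.322,0,1],[0.018,-0.018,0.332,0,1],[0.018,-0.018,0.342,0,1],[0.018,-0.018,0.345,0,1]])

```text
clock: 3.15
eef_pos: [0.4647, 0.1904, 0.0555]
tool_rot: [3.132, -0.244, 0.0]
ft_force: [-0.5, 0.2, 0.5]
width: 0.007
gripper_force: 0.0
```

```bash
python3 - <<'E'
from rig import capture,status
import cv2,numpy as np
a=capture("wrist");b=capture("scene")[215:315,200:310]
cv2.imwrite("pics/w2.png",np.hstack([cv2.resize(a[:260,180:460],(400,372)),cv2.resize(b,(400,372))])[:,:,::-1])
E
```

```text
(no output)
```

View pics/w2.png

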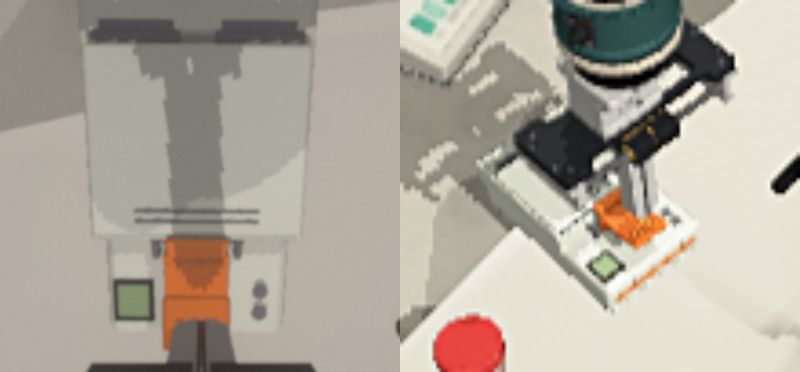

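The left view shows the fingertips centred on the tab pad at (200,340), with the lid still shut. I press further.

Request:
arm_command(moves=[[0,0,0.002,0,1],[0,0,0.004,0,1],[0,0,0.006,0,1],[0,0,0.008,0,1],[0,0,0.008,0,1],[0,0,0.008,0,1],[0,0,0.008,0,1],[0,0,0.008,0,1],[0,0,0.008,0,1],[0,0,0.008,0,1]])

```text
clock: 4.25
eef_pos: [0.4646, 0.1905, 0.0516]
tool_rot: [-3.132, 0.244, 0.0]
ft_force: [0.2, -0.2, -0.2]
width: 0.006
gripper_force: 0.0
```

```bash
python3 - <<'E'
from rig import capture,status
import cv2,numpy as np
a=capture("wrist");b=capture("scene")[215:315,200:310]
cv2.imwrite("pics/w3.png",np.hstack([cv2.resize(a[:260,180:460],(400,372)),cv2.resize(b,(400,372))])[:,:,::-1])
E
```

```text
(no output)
```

View pics/w3.png

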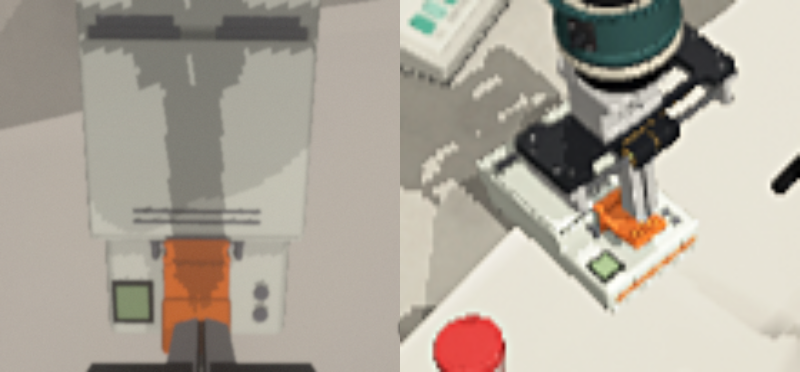

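```bash
python3 - <<'E'
from rig import capture,status
from h import *
import cv2
cs={"scene":calibration("scene"),"top":calibration("top"),"wrist":np.load("w1.npy",allow_pickle=True).item()}
px={"scene":(262.3,273.2),"top":(244.4,203.9),"wrist":(313.7,165.8)}
A=np.zeros((3,3));b=np.zeros(3)
for z in(.02,.04,.05,.06,.07): print(z,*[ray(n,px[n],z,cs[n])[:2].round(4) for n in px])
e=status.state()["eef_pos"]
for n in("scene","top","wrist"):
    c=calibration(n);p=c["camera_matrix"]@(c["R"]@e+c["t"]);print("tcp",n,p[:2]/p[2])
for n in("scene","wrist"):
    im=capture(n)[:,:,::-1]; 
    m=cv2.inRange(cv2.cvtColor(im,cv2.COLOR_BGR2HSV),(5,150,100),(18,255,255));k,l,st,ce=cv2.connectedComponentsWithStats(m)
    for i in range(1,k):
        if st[i,4]>80:print(n,st[i],ce[i])
    if n=="scene":cv2.imwrite("pics/s4.png",cv2.resize(im[245:305,230:300],(700,600),interpolation=cv2.INTER_NEAREST))
E
```

```text
0.02 [0.5066 0.1676] [0.5123 0.1923] [0.4765 0.1926]
0.04 [0.4951 0.1785] [0.4989 0.1896] [0.4788 0.1918]
0.05 [0.4893 0.184 ] [0.4922 0.1882] [0.4799 0.1914]
0.06 [0.4836 0.1895] [0.4855 0.1869] [0.481  0.1909]
0.07 [0.4778 0.195 ] [0.4788 0.1855] [0.4821 0.1905]
tcp scene [266.97236222 277.89292009]
tcp top [243.70733995 208.86002996]
tcp wrist [321.31751894 223.56915139]
scene [305  38  10  19 151] [309.52980132  46.21192053]
scene [253 266  20  16 136] [261.66176471 273.98529412]
scene [106 376  34  24 640] [123.21875  389.059375]
wrist [ 294  168   47   78 2573] [316.08822386 197.77225029]
```

View pics/s4.png

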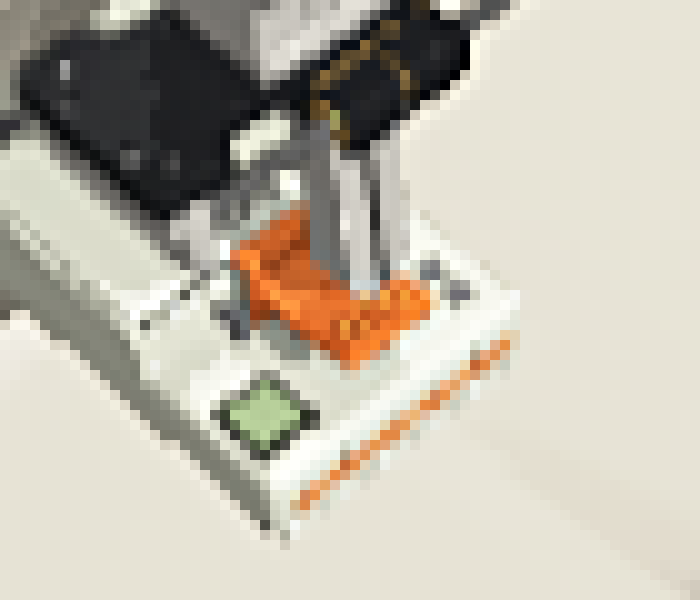

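The crop shows the fingertip over the pad at (370,290), with the tab still at rest. The tip seems a few mm higher than reported, so I keep pressing and watch the force.

Request:
arm_command(moves=[[0,0,0.002,0,1],[0,0,0.004,0,1],[0,0,0.006,0,1],[0,0,0.008,0,1],[0,0,0.01,0,1],[0,0,0.012,0,1],[0,0,0.012,0,1],[0,0,0.012,0,1],[0,0,0.012,0,1],[0,0,0.012,0,1]])

```text
clock: 5.45
eef_pos: [0.4646, 0.1906, 0.0456]
tool_rot: [-3.132, 0.244, 0.0]
ft_force: [0.2, -0.1, 0.2]
width: 0.006
gripper_force: 0.0
```

```bash
cat > m.py <<'E'
from rig import capture,status
import cv2
for n in("scene","wrist"):
    im=capture(n)[:,:,::-1]; cv2.imwrite(f"pics/last_{n}.png",im)
    m=cv2.inRange(cv2.cvtColor(im,cv2.COLOR_BGR2HSV),(5,150,100),(18,255,255));k,l,st,ce=cv2.connectedComponentsWithStats(m)
    for i in range(1,k):
        if st[i,4]>80:print(n,st[i],ce[i].round(1))
print(status.state()["ft_force"],status.state()["wrist_torque"])
E
python3 m.py
```

```text
scene [305  38  10  19 151] [309.5  46.2]
scene [253 266  20  16 126] [261.4 274. ]
scene [106 376  34  24 640] [123.2 389.1]
wrist [ 294  169   47   80 2589] [315.8 198.4]
[-0.97598187 -0.89277833 -0.24398598] [0.05662072 0.00728677 0.02842298]
```

```bash
python3 - <<'E'
import cv2,numpy as np
from h import *
from rig import status
f=lambda im:cv2.inRange(cv2.cvtColor(im,cv2.COLOR_BGR2HSV),(5,150,100),(18,255,255))>0
a=cv2.imread("pics/scene0.png");b=cv2.imread("pics/last_scene.png")
d=np.abs(a.astype(int)-b).sum(2)>40
A,B=f(a),f(b)
for r in range(262,296):print(r,"".join(("O" if B[r,c] else "x" if A[r,c] else "d" if d[r,c] else ".") for c in range(248,300)))
w=cv2.imread("pics/last_wrist.png");W=f(w)
for r in range(160,260,4):print(r,"".join("O" if W[r,c] else "#" if w[r,c].sum()<240 else "." for c in range(270,370,2)))
c=calibration("wrist");K,R,t=c["camera_matrix"],c["R"],c["t"];print("cam",-R.T@t,R[2])
def pr(n,X):
    c=calibration(n);p=c["camera_matrix"]@(c["R"]@np.array(X)+c["t"]);return (p[:2]/p[2]).round(1)
e=status.state()["eef_pos"]
for x in(e,e+[0,0,.02],[.467,.192,.066]):print(x,pr("scene",x),pr("wrist",x))
E
```

```text
262 dddddddddddddddddddd..dddddddddddddddddddddddddddddd
263 dddddddddddddddddddd..dddddddddddddddddddddddddddddd
264 ddddddddddddddddd.dd...ddddddddddddddddddddddddddddd
265 ddddddddddddxxdd...d..dddddddddddddddddddddddddddddd
266 dddddddddddOOxdd...d..dddddddddddddddddddddddddddddd
267 dddddddddOOOOxxdd..d.dd.dddddddddddddddddddddddddddd
268 ddddddddOOOOOxxxdd.ddddd..dddddddddddddddddddddddddd
269 dddd.dOOOOOOOxxxxddddddd...ddddddddddddddddddddddddd
270 d.dddOOOOOOOOxxxxxddddd.dd..dddddddddddddddddddddddd
271 dddddOOOOOOOOxxxxxxxd.d.ddd...dddddddddddddddddddddd
272 dd.ddd.OOOOOOOxxxxxxxx.dd.ddd..ddddddddddddddddddddd
273 dddd.d.OOOOOOOxxxxxxxxOddddddd..dddddddddddddddddddd
274 ...ddd.OOOOOOOOOxxdxxxOOOdd.dd....dddddddddddddddddd
275 d.ddd..OOOOOOOOOOxxxOOOOOddddd....dddddddddddddddddd
276 dddd.d.OO.OOOOOOOOOOOOOOOd.d.....ddddddddddddddddddd
277 ddddd....d.OOOOOOOOOOOOdd.......dddddddddddddddddddd
278 ddddd..dddd.OOOOOOOOOxdd.......ddddddddddddddddddddd
279 ddddddddddddddOOOOOOOd.......dddOddddddddddddddddddd
280 dddd.dddddd.dddOOOOddd......dddOdddddddddddddddddddd
281 ddd....dddddd
[... 1765 characters left out ...]
.......
228 ............OOOO........###.......................
232 ............OOO.........###.......................
236 ............OOO.........###.......................
240 ............OOO.........###.......................
244 ............OO..........###.......................
248 ............OO..........####......................
252 ................##.###..####.#....................
256 ##################################################
cam [0.53324795 0.18054308 0.25208607] [-0.2339199   0.03611355 -0.97158494]
[0.46457429 0.19053599 0.04558022] [267.1 279.1] [321.3 223.6]
[0.46457429 0.19053599 0.06558022] [266.6 275.1] [321.5 232.5]
[0.467, 0.192, 0.066] [265.7 275. ] [318.9 229.8]
```

Both views agree that the closed fingertips end about 20 mm short of the reported TCP, so they are only just reaching the pad now. I continue down.

Request:
arm_command(moves=[[0,0,0.002,0,1],[0,0,0.004,0,1],[0,0,0.006,0,1],[0,0,0.008,0,1],[0,0,0.01,0,1],[0,0,0.012,0,1],[0,0,0.014,0,1],[0,0,0.016,0,1],[0,0,0.016,0,1],[0,0,0.016,0,1]])

```text
clock: 6.55
eef_pos: [0.4646, 0.1906, 0.0376]
tool_rot: [-3.132, 0.244, 0.0]
ft_force: [-1.1, 0.5, 0.5]
width: 0.01
gripper_force: 0.2
```

```bash
python3 m.py
```

```text
scene [305  38  10  19 150] [309.5  46.1]
scene [254 266  19  17 117] [261.3 274.5]
scene [106 376  34  24 640] [123.2 389.1]
wrist [ 293  173   49   80 2566] [315.6 200.7]
[-1.18684833  0.22377074  1.19754633] [ 0.10913891  0.08812569 -0.0012713 ]
```

Contact has started (gripper force 0.2 N, width changed slightly). I continue.

Request:
arm_command(moves=[[0,0,0.002,0,1],[0,0,0.004,0,1],[0,0,0.006,0,1],[0,0,0.008,0,1],[0,0,0.01,0,1],[0,0,0.012,0,1],[0,0,0.012,0,1],[0,0,0.012,0,1],[0,0,0.012,0,1],[0,0,0.012,0,1]])

```text
clock: 7.65
eef_pos: [0.4646, 0.1905, 0.0316]
tool_rot: [-3.132, 0.244, -0.0]
ft_force: [-0.3, -0.0, 1.1]
width: 0.008
gripper_force: 0.4
```

```bash
python3 m.py
```

```text
scene [305  37  10  20 152] [309.5  46.2]
scene [254 266  20  18 124] [261.9 275.7]
scene [106 376  34  24 640] [123.2 389.1]
wrist [ 292  178   50   75 2336] [315.1 203.5]
[-1.16102274  0.10439263  0.85212631] [0.04596431 0.14589938 0.02567042]
```

Request:
arm_command(moves=[[0,0,0.002,0,1],[0,0,0.004,0,1],[0,0,0.006,0,1],[0,0,0.008,0,1],[0,0,0.01,0,1],[0,0,0.012,0,1],[0,0,0.012,0,1],[0,0,0.012,0,1],[0,0,0.012,0,1],[0,0,0.012,0,1]])

```text
clock: 8.75
eef_pos: [0.4645, 0.1906, 0.0256]
tool_rot: [-3.132, 0.244, 0.0]
ft_force: [-4.1, 0.3, 4.6]
width: 0.004
gripper_force: 2.4
```

```bash
python3 m.py; python3 - <<'E'
import cv2,numpy as np
a=cv2.imread("pics/last_wrist.png");b=cv2.imread("pics/last_scene.png")[215:315,200:310]
cv2.imwrite("pics/v8.png",np.hstack([cv2.resize(a[:260,180:460],(400,372)),cv2.resize(b,(400,372))]))
E
```

```text
scene [305  38  10  19 151] [309.5  46.2]
scene [255 268  20  18 125] [263.  277.5]
scene [106 376  34  24 640] [123.2 389.1]
wrist [ 292  181   51   72 2256] [315.1 204.6]
[-4.13454789  0.88478095  3.95568329] [0.23524375 1.14598915 0.00149741]
```

View pics/v8.png

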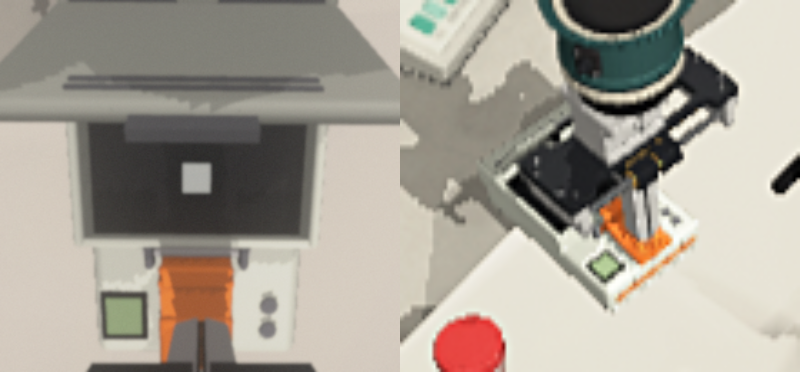

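The lid has sprung up: its front edge is at (200,110) in the left view and the open well is visible. Now I back off and up, away from the lid.

Request:
arm_command(moves=[[0,0,-0.02,0,1],[-0.01,0,-0.04,0,1],[-0.03,0,-0.06,0,1],[-0.05,0,-0.09,0,1],[-0.06,0,-0.12,0,1],[-0.06,0,-0.14,0,1],[-0.06,0,-0.14,0,1],[-0.06,0,-0.14,0,1],[-0.06,0,-0.14,0,1],[-0.06,0,-0.14,0,1]])

```text
clock: 9.85
eef_pos: [0.4347, 0.1951, 0.095]
tool_rot: [3.132, -0.244, -0.002]
ft_force: [0.7, -0.1, 0.7]
width: 0.002
gripper_force: 0.0
```

```bash
python3 m.py; python3 - <<'E'
import cv2,numpy as np
a=cv2.imread("pics/last_wrist.png");b=cv2.imread("pics/last_scene.png")[205:305,200:310]
cv2.imwrite("pics/v9.png",np.hstack([cv2.resize(a[:260,180:460],(400,372)),cv2.resize(b,(400,372))]))
E
```

```text
scene [305  38  10  19 151] [309.5  46.2]
scene [253 265  20  17 170] [262.3 273.3]
scene [106 376  34  24 639] [123.2 389.1]
wrist [ 298  126   39   68 2591] [317.3 159.8]
[ 0.08582863 -0.12105939  0.85018699] [0.05360735 0.01835968 0.03320779]
```

View pics/v9.png

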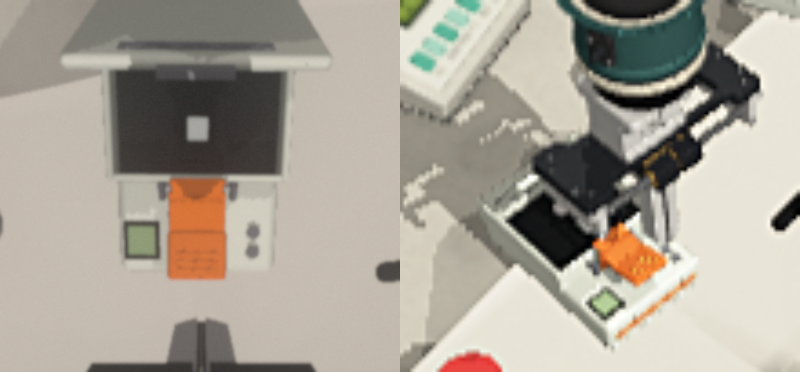

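Lid resting at about 0.97 rad, tab sprung back, fingers clear at (200,340). Next I approach and push back gently.

Request:
arm_command(moves=[[0.04,0,0.01,0,1],[0.08,0,0.02,0,1],[0.12,0,0.02,0,1],[0.15,0,0.02,0,1],[0.17,0,0.02,0,1],[0.19,0,0.02,0,1],[0.21,0,0.02,0,1],[0.225,0,0.02,0,1],[0.24,0,0.02,0,1],[0.25,0,0.02,0,1]])

```text
clock: 10.95
eef_pos: [0.5589, 0.1758, 0.0856]
tool_rot: [-3.132, 0.244, -0.0]
ft_force: [0.2, 0.4, 0.3]
width: 0.009
gripper_force: 0.2
```

Request:
arm_command(moves=[[0.01,0,0,0,1],[0.02,0,0,0,1],[0.03,0,0,0,1],[0.04,0,0,0,1],[0.05,0,0,0,1],[0.06,0,0,0,1],[0.07,0,0,0,1],[0.075,0,0,0,1],[0.08,0,0,0,1],[0.08,0,0,0,1]])

```text
clock: 11.95
eef_pos: [0.5981, 0.1696, 0.0855]
tool_rot: [-3.132, 0.244, 0.0]
ft_force: [0.7, -0.8, -0.0]
width: 0.006
gripper_force: 0.0
```

```bash
python3 m.py; python3 - <<'E'
import cv2,numpy as np
a=cv2.imread("pics/last_wrist.png");b=cv2.imread("pics/last_scene.png")[195:295,200:310]
cv2.imwrite("pics/v10.png",np.hstack([cv2.resize(a,(480,300)),cv2.resize(b,(320,300))]))
E
```

```text
scene [305  37  10  20 152] [309.5  46.2]
scene [253 265  20  17 174] [262.1 273.2]
scene [106 376  34  24 640] [123.2 389.1]
wrist [316 312  10  35 300] [320.3 327.9]
[ 0.1170867  -0.1426846   0.10336324] [-0.00625366 -0.02591152 -0.04280575]
```

View pics/v10.png

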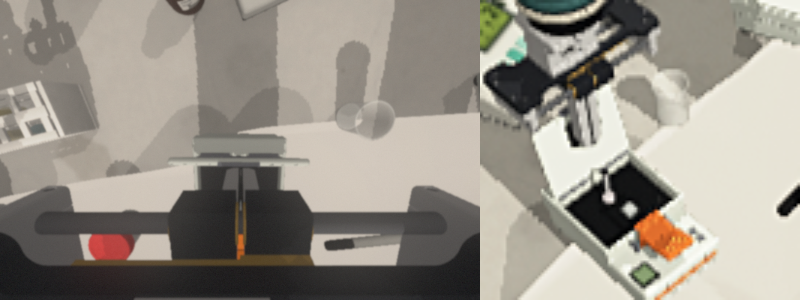

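The view shows the lid nearly edge-on, about upright, at (240,160), with the fingers against it. A little further.

Request:
arm_command(moves=[[0.004,0,0,0,1],[0.008,0,0,0,1],[0.012,0,0,0,1],[0.016,0,0,0,1],[0.018,0,0,0,1],[0.018,0,0,0,1],[0.018,0,0,0,1],[0.018,0,0,0,1],[0.018,0,0,0,1],[0.018,0,0,0,1]])

```text
clock: 13.05
eef_pos: [0.6068, 0.1683, 0.0855]
tool_rot: [-3.132, 0.244, 0.0]
ft_force: [-1.0, -0.2, -0.7]
width: 0.005
gripper_force: 0.5
```

```bash
cp pics/last_wrist.png pics/pw.png; cp pics/last_scene.png pics/ps.png; python3 m.py; python3 - <<'E'
import cv2,numpy as np
for p in("pw","last_wrist"):
    g=cv2.imread(f"pics/{p}.png",0);print(p,[int(v) for v in g[150:250:3,260]],[int(v) for v in g[150:250:3,380]])
E
```

```text
scene [305  38  10  19 151] [309.5  46.2]
scene [253 265  20  17 174] [262.1 273.2]
scene [106 376  34  24 640] [123.2 389.1]
wrist [315 314  11  33 293] [320.2 329. ]
[-2.46173223  0.61638336  0.05413584] [0.03241685 0.33264992 0.0277548 ]
pw [154, 151, 153, 153, 154, 157, 155, 155, 156, 156, 143, 121, 138, 143, 141, 138, 138, 143, 181, 180, 127, 147, 183, 193, 184, 184, 184, 186, 185, 185, 186, 183, 180, 174] [161, 159, 159, 161, 163, 163, 196, 202, 202, 205, 201, 176, 155, 154, 182, 184, 179, 166, 180, 188, 153, 136, 172, 199, 194, 194, 193, 191, 188, 198, 200, 197, 198, 196]
last_wrist [154, 156, 155, 153, 152, 151, 150, 153, 153, 155, 153, 152, 153, 146, 119, 132, 141, 141, 138, 131, 132, 168, 187, 187, 182, 183, 183, 185, 185, 187, 183, 182, 175, 175] [163, 161, 160, 162, 160, 159, 160, 162, 169, 200, 202, 203, 204, 200, 196, 159, 171, 171, 181, 181, 139, 155, 194, 194, 185, 190, 194, 192, 189, 195, 197, 195, 196, 196]
```

Request:
arm_command(moves=[[-0.01,0,0,0,1],[-0.03,0,0,0,1],[-0.06,0,0,0,1],[-0.1,0,0,0,1],[-0.15,0,0,0,1],[-0.2,0,-0.02,0,1],[-0.26,0,-0.08,0,1],[-0.32,0,-0.16,0,1],[-0.34,0,-0.2,0,1],[-0.34,0,-0.2,0,1]])

```text
clock: 14.15
eef_pos: [0.4384, 0.1954, 0.1881]
tool_rot: [3.132, -0.242, 0.008]
ft_force: [0.4, -0.1, -1.5]
width: 0.006
gripper_force: 0.0
```

```bash
python3 m.py; python3 - <<'E'
import cv2,numpy as np
from rig import calibration,capture
from h import *
# predicted lid outer-edge line for open angles vs wrist picture
im=capture("wrist");g=cv2.cvtColor(im,cv2.COLOR_RGB2GRAY);c=calibration("wrist")
ex=np.array([.986,-.166,0]);ey=np.array([.166,.986,0]);o=np.array([.553,.178,0])
def pr(x,y,z):
    p=c["camera_matrix"]@(c["R"]@(o+ex*x+ey*y+np.array([0,0,z]))+c["t"]);return (p[:2]/p[2]).round(0)
for th in(.97,1.4,1.57,1.7,1.8,1.95):
    x,z=.05-.089*np.cos(th),.061+.089*np.sin(th);print(th,pr(x,.053,z),pr(x,-.053,z))
print("hinge",pr(.05,.053,.061),pr(.05,-.053,.061))
g=cv2.resize(g[0:220],None,fx=.5,fy=.25,interpolation=cv2.INTER_AREA)
ch=" .:-=+*#%@"[::-1]
for i,r in enumerate(g):print(i*4,"".join(ch[v*10//256] for v in r[100:225]))
E
```

```text
scene [305  37  10  20 152] [309.5  46.2]
scene [253 265  20  17 174] [262.1 273.2]
scene [106 376  34  24 640] [123.2 389.1]
wrist [ 305  132   28   49 1324] [318.2 156.3]
[0.50434672 1.287772   0.08273456] [0.09470062 0.05742291 0.01973433]
0.97 [258.  78.] [380.  79.]
1.4 [251.  26.] [386.  28.]
1.57 [250.   4.] [388.   5.]
1.7 [250. -13.] [389. -12.]
1.8 [249. -25.] [389. -24.]
1.95 [250. -42.] [389. -40.]
hinge [270.  41.] [368.  42.]<stdin>:14: RuntimeWarning: overflow encountered in scalar multiply
Traceback (most recent call last):
OverflowError: Python integer 256 out of bounds for uint8
```

```bash
python3 - <<'E'
import cv2,numpy as np
from rig import calibration,capture
o=np.array([.553,.178,0]);ex=np.array([.986,-.166,0]);ey=np.array([.166,.986,0])
for n,(x0,x1,y0,y1) in{"scene":(205,285,215,285),"top":(225,275,160,215)}.items():
    c=calibration(n)
    def pr(x,y,z):
        p=c["camera_matrix"]@(c["R"]@(o+ex*x+ey*y+np.array([0,0,z]))+c["t"]);return (p[:2]/p[2]).round(0)
    for th in(1.4,1.57,1.75,1.95):
        x,z=.05-.089*np.cos(th),.061+.089*np.sin(th);print(n,th,pr(x,.053,z),pr(x,-.053,z))
    print("hinge",pr(.05,.053,.061),pr(.05,-.053,.061))
    g=cv2.cvtColor(capture(n),cv2.COLOR_RGB2GRAY).astype(int)
    for r in range(y0,y1,2):print(r,"".join("@%#*+=-:. "[g[r,k]*10//256] for k in range(x0,x1)))
E
```

```text
scene 1.4 [224. 246.] [251. 228.]
scene 1.57 [221. 243.] [248. 225.]
scene 1.75 [218. 240.] [245. 223.]
scene 1.95 [215. 238.] [242. 221.]
hinge [225. 261.] [251. 244.]
215 ..:....-==:.:.. .:...:-=+-::::::::...:....-++++++++++*+:-=#-:: ::..-#@@#+====++*
217 .::::::...:....:....--=+-:::::.........-=*@%*+++++++-.:::::. ...-#@@%*%%*=++****
219 -::.:::..::. .:...:-=+-.:::...-=##*===*%%%%%%%%*++++-:::.....-#@@#*%%%%%%@%#+*==
221 ====-.......:....---+-:....-=*%%%%%%%%%%%%%%%%%@%#++=....:-#@@#=**%@%%%%%%@%===.
223 .-=-..... .....:-=*-:.::..*%%%#*%%%%%%%%%%%%%%%%%%%%*=:=#@@#=**%%%%#%%%%%%@@.   
225    ..........:--==-:::... #@%%%%%%%%%%%%%%%%%%%%%%%%%%%%%@#*%%%%%%%%+*%%@@..  ..
227 ...... ::...:-=+-.::....-=*%@@%*#%%%%%%%%%%%%%%%%%%%@%#%@@#*%@%%%%%%%@@..   ....
229 ..........:--=+-:::..-+###%*+#%@%%%%%%%%%%%%%%%%%%%*====+%#*+=%%%%@@.    .......
231 =--......--=++==-...#%%+*=-= =+*%@@%%#*#%%%%%%%%@#-==-+**++**#%@@*:.   .........
233 =====-::---+======-:=*== =*%@%*+++#@@%#%%%#*%%%%%@ -#*+**+*+=:=:%.:: ...........
235 **=+===:=++=====:=== =+*%@@@@@@%.+++*#@@%%%%%%@@%#*+*+::++++*:..%::: ........
[... 3044 characters left out ...]
==+===*#####=-=*#######*++=--=*#########
192 ============+===*################==*=---+######**#
194 -----------=++=+*###*++*########*===----=*######**
196 ----------=#########+=+*########==+=-----=########
198 ----------=*####################==+-------+#######
200 -----------------======++====++==+=--------+######
202 ---------------++++++++++==-----=+=---------+#####
204 -------------:-=++==+==+++=-----==-----------+####
206 ---------==---==+++++++=-::::::-==------------=*##
208 --------=+===++==+=+++=-::---:-==--------------+##
210 --------=+++++========-:::-=-:-==--------------=##
212 ---------::::--------:::::-=---+=--------------=##
214 -------------------:::::::::::==---------------=##
```

```bash
python3 -c "
from rig import manip;print(manip.job_done())"
```

```text
the job is handed in; nothing more can be done
None
```

The job is handed in: the orange-tab reader's lid reads about 1.9 rad in the last scene image (stop at 1.95), its tab has sprung back and the arm is clear. I did not touch the blue-tab reader or the loose items, but I did not measure their final state, and the hand-in returned no verdict.

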